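# Click the tray divider in beside the glass

## Robot

A 6-joint arm with a two-finger parallel gripper is mounted at the origin on the work surface. World frame = base frame: x ahead of the robot, y to its left, z up, the work surface at z = 0. Lengths are in m, angles in rad, forces in N, time in s.
With the tool pointing down it reaches from about 0.4 to 0.825 m from the base axis. Payload 7 kg.
Tool frame: the origin (TCP) lies at the very end of the fingers, on their centre line; the grasp point (between the pads) lies 19 mm behind it (arm.pinch_z is the z of the grasp point in the tool frame, in m); z points along the fingers, y is the direction in which the jaws open and shut (so a half turn about z gives the same grasp; the last joint's range is limited). The gripper opens to 88 mm and grips with 3 to 60 N. Pads are 19 mm wide; open, the fingers measure 130 mm over their backs; the gripper's body (78 mm by 193 mm) begins 47 mm behind the grasp point.
Start: joints at [1.398, 0.359, 0.012, 0, -1.224, -0.288], TCP at [0.3, 0.605, 0.206] pointing down, gripper open.
Joint ranges: [-3.07, 3.07], [-1.43, 2.12], [-1.02, 1.25], [-3.03, 1.67], [-3.05, -0], [-3.03, 3.03]. Speed limits (rad/s): [2.39, 2.39, 3.01, 3.14, 3.14, 3.14].

## Interface

Orientations are given as [roll, pitch, yaw] about the fixed x, y, z axes, in that order (R = Rz(yaw) Ry(pitch) Rx(roll)).
In Python, from station import arm gives the robot as it stands.
- The arm moves only by the tool drive_tool, never from a script. Its argument "targets" is a list of rows, each a list of 6 numbers: the shift along the world's x, y, z in units of 0.04 m (1.0 is 0.04 m), then the turn, a rotation vector about the world's x, y, z in units of 6 degrees (1.0 is 6 degrees). In form: [[x, y, z, wx, wy, wz], ...]. A call has 1 to 5 rows; each row shifts and turns the commanded pose from where the row before left it; what a row does not reach is not made up. A row lasts 1/8 s, in which the tool goes at most 62.5 mm and 10.7 degrees, less where a joint would pass 70% of its speed; a pose out of reach is approached as far as the arm can. A call with a number of a shift or a turn outside -1 to 1 is refused whole. A call with a gripper value outside its range is refused whole. "claw" is the opening, from 0 (shut) to 1 (fully open), set as the call begins (left out, the last holds). The fingers move at their own pace and stop on an object; "newtons" is the grip in N (left out, the last holds). Time passes only in rows, so rows that do not move let the fingers close. It gives the time, the measured TCP pose, the force and the opening at its end, in the units of the state.
- arm.get_state(): the state, without advancing time (a new reading comes with each control period).
- arm.grab_frame(name): name is "side" or "top" or "wrist"; returns (picture, depth): 480x640x3 uint8, red, green, blue; 480x640 float32, m along the optical axis (not along the pixel's ray), 0 where there is no reading.
- arm.get_calibration(name): a dict with "mtx" (3x3 intrinsics, pixels), "origin" and "rotation" of the camera in the world. Camera axes: x right, y up, looking along -z (the intrinsics and any distortion apply to the point x, -y, -z); pixel columns grow to the right and rows downward; lengths in m; the calibration is good to about 2 mm. The wrist camera is an equidistant fisheye: a pixel r from the principal point sees the ray r / f radians off the axis. A picture is of the moment at which its call begins: read the wrist's pose just before it. get_calibration takes no time and is no camera call; for the wrist camera it gives the pose at the moment of the call.
- arm.job_done(): hands the job in, once; it reports no verdict.
Trained networks look in the newest picture that a camera, given by its name, has taken for a name from the list of things; names that differ only in an ending like _2 or _b are one class to them, and where a whole thing is asked for, a point or a joint stands for the part that bears it (a point fixed in the world has none). Each returns a list of dicts, best first, with "score" (0 to 1); they miss things now and then, are a little off and sometimes report something else, mostly with a low value. They report only what shows in the picture. A call takes as long as a camera call. They do not tell look-alikes from the thing itself.
- arm.search_frame(target, camera): "point" ([x, y, z] in m, in the coordinates of the camera as it stood for that picture, good to about 4 mm: the middle of the surface that is visible of it).
- arm.cut_out(target, camera): "pixels" (480x640 bool, what is visible of it).
- arm.landmark_of(target, camera): "point" ([x, y, z] in m, in the coordinates of the camera as it stood for that picture, good to about 4 mm: a listed point, or the origin of a listed thing).
The state is a dict: "t": time; "q": joint angles; "qd": joint speeds; "joint_efforts": joint torques, N m; "eef_pos": TCP position; "ee_rot": TCP orientation; "force": force on the tool from outside, world axes, zero at the start; "moment": the same for the moment, N m; "width": finger opening in m.
Only numpy, scipy, OpenCV 4.12 (cv2) and the standard library are available. Lean on these libraries where they do the work, as an engineer would, in place of code of your own. Each camera call takes 0.05 s, during which the arm holds its last target. There are 200 camera calls.

## Task

In the pulled-out tray a glass tumbler stands at one end and an orange ramekin at the other. With your fingertips, push the sliding cross divider towards the glass until it clicks into the last stop on its rail before the glass, so the glass cannot slide about when the tray is shut; leave the divider sitting in that stop and take your hand clear. Only push: do not pinch the divider, do not shove or lift the glass, the ramekins, the canister or the sieve, and leave the tray pulled out as it is.

Things in the scene. Friction and masses are not known exactly. Their poses are not given: they have to be found in the camera images.
- tray: Pull-out tray of the cabinet, pulled out to the robot. Origin: middle of its front bay, on the floor's upper face (92 mm over the work surface). x points into the cabinet, y along the rails (left seen from the robot), z up. Bay inside: 200 (x) by 400 mm (y); side walls 50, drawer front 80 mm high over the floor. It slides on its runners if pushed along x with over about 8 N, never along y.
- cabinet_front (a point): Middle of the front edge of the low white melamine cabinet's top, 190 mm over the work surface, 98 mm above the tray's floor and 130 mm behind the tray's origin (along its x). The cabinet is 320 deep, 484 mm wide and does not move. A bar handle stands 35 mm out from the tray's drawer front, on the robot's side.
- divider (a joint): Position (m) of the aluminium cross divider along the rails: 0 in the tray's middle, positive to the tray's +y (left). Captive on the rails, it cannot be lifted off; it slides with about 1.2 N, and travel ends at -0.13 and +0.13. Stops at -0.09, -0.03, +0.03 and +0.09. It starts loose between the two middle stops.
- rear_rail (a point): Middle of the rear rail's top, at x = 111 mm, 56 mm above the tray's floor (a front rail, top 50 mm, is on the drawer front). Each stop is a groove between two small half-round cross ridges 14 mm apart. A sprung roller in the divider's rear shoe climbs a ridge (push rises to about 7 N), then drops in: the push falls to nothing, the divider jumps on a few mm and centres itself. Leaving a stop takes about 9 N.
- divider_top (a point): Middle of the divider's top edge, 62 mm above the tray's floor; moves with it. The divider is a panel 184 mm long (tray x, -86 to +98 mm) and 8 mm thick (y), from 6 to 62 mm above the floor; its top 6 mm is a 4 mm wide bead. The grey end shoes that ride the rails are 28 mm (front) and 32 mm (rear) wide along y, up to 75 mm above the floor.
- divider_left: The left (+y) side of the divider's panel and shoes. Moves with it; origin at the divider's mid-thickness, at x = 0 of the tray and floor height; the flat face is 4 mm to +y.
- divider_right: The right (-y) side of the divider's panel and shoes. Same origin; the flat face is 4 mm to -y.
- stop_left (a point): Where point divider_top is when the divider sits in the stop at +90 mm (62 mm above the tray's floor). Fixed to the tray.
- stop_right (a point): The same for the stop at -90 mm.
- tumbler: Squat glass tumbler, 80 mm across the rim, 68 mm across the foot, 75 mm high, standing in one end of the tray, about 148 mm left or right of its middle. Origin: centre of its underside. With the divider in the last stop before it there are about 12 to 18 mm between panel and glass.
- ramekin_a: Orange ceramic ramekin, 83 mm across, 50 mm high, standing in the other end of the tray. Origin: centre of its underside.
- ramekin_b: A like ramekin standing on the cabinet top. Origin: centre of its underside.
- canister: Stainless canister, 104 mm across, 120 mm high, with a clip-on lid, standing on the cabinet top. Origin: centre of its underside.
- sieve: White plastic sieve, mouth down on the cabinet top: bowl 124 mm across, 48 mm high, flat handle to 162 mm along its y. Origin: centre of the bowl's mouth on the cabinet top.
Mind the look-alikes: they are no part of the job. There is more than one size of the tumbler; the job needs the middle-sized.

How it is judged:
At the end, for the whole second after the job is handed in: The divider sits at rest in the last stop before the glass (within 3.5 mm of +90 mm if the glass stands left, of -90 mm if it stands right); the glass is upright and within 10 mm, the ramekin in the tray within 15 mm and the tray within 12 mm of where they stood (((y of tumbler in the frame of tray above 0 m and value of joint divider between 0.0865 and 0.0935 m) or (y of tumbler in the frame of tray below 0 m and value of joint divider between -0.0935 and -0.0865 m)) and velocity of joint divider between -0.005 and 0.005 m/s and distance of tumbler from where it was at the start of the episode below 0.01 m and angle between tumbler's own z axis and vertical below 0.1 rad and distance of ramekin_a from where it was at the start of the episode below 0.015 m and distance of tray from where it was at the start of the episode below 0.012 m); the robot touches nothing.
It fails at once if the glass tumbler is shoved, lifted or tipped (more than 10 mm or 0.25 rad) (distance of tumbler from where it was at the start of the episode above 0.01 m or angle between tumbler's own z axis and vertical above 0.25 rad).
It fails at once if the divider is pinched: the fingers press on both of its sides at once (contact force between the fingers and divider_left above 0.7 N and contact force between the fingers and divider_right above 0.7 N).
It fails at once if the tray is slid in or out by more than 12 mm (distance of tray from where it was at the start of the episode above 0.012 m).
It fails at once if a ramekin, the canister or the sieve is shifted or lifted (more than 15 mm) (distance of any of ramekin_a, ramekin_b, canister, sieve from where it was at the start of the episode above 0.015 m).
It also fails if it takes over 35 s, if anything falls off the work surface, if the arm or the gripper's body presses on something with over 40 N, if the wrist force passes 120 N, or if a joint passes its speed limit or range.

## Working session

There is one attempt and no reset: what is moved stays moved. The work goes in short steps, Python scripts to look and compute and a tool call to move; the robot and the scene stay as the last step left them, time stands still between calls to the robot, and variables do not carry over. Pictures are saved under pics/ and viewed, about 8 in all and at most 12, crops included, and the job is handed in when it is done.

Besides the shell and the picture viewer there is one more tool, called after "Call:" as a command line: name --pt "numbers of a row" for each row, then --argument value for the rest. drive_tool: Moves the arm, as the interface text tells. Shifts and turns lie within -1 to 1; 1 stands for 0.04 m of shift or 6 degrees of turn. Its arguments: {"type":"object","properties":{"targets":{"type":"array"},"claw":{"type":"number"},"newtons":{"type":"number"}},"required":["targets"]}

```bash
mkdir -p pics; ls
cat > h.py <<'E'
import numpy as np, cv2
from station import arm
def w(cam,p):
    c=arm.get_calibration(cam); return np.array(c["rotation"])@np.array(p)+np.array(c["origin"])
def pix(cam,P):
    c=arm.get_calibration(cam); q=np.array(c["rotation"]).T@(np.array(P)-np.array(c["origin"])); q=q*[1,-1,-1]
    u=np.array(c["mtx"])@q; return u[:2]/u[2]
E
python3 - <<'E'
from h import *
s=arm.get_state(); print(s["t"],s["eef_pos"],s["ee_rot"],s["width"])
for cam in("top","side"):
    p,d=arm.grab_frame(cam); cv2.imwrite(f"pics/{cam}0.png",p[:,:,::-1])
    for n in("tray","cabinet_front","rear_rail","divider_top","divider_left","stop_left","stop_right","tumbler","ramekin_a"):
        for r in arm.landmark_of(n,cam)[:3]:
            P=w(cam,r["point"]); print(cam,n,round(r["score"],2),P.round(3),pix(cam,P).round())
E
```

```text
pics
0.0 [0.29994185 0.60411176 0.20480997] [ 3.13990511e+00 -1.71990663e-04 -4.60887580e-01] 0.08772712522976304Traceback (most recent call last):
  File "<stdin>", line 7, in <module>
  File "h.py", line 6, in pix
    c=arm.get_calibration(cam); q=np.array(c["rotation"]).T@(np.array(P)-np.array(c["origin"])); q=q*[1,-1,-1]
                                                                                                   ~^~~~~~~~~~
TypeError: can't multiply sequence by non-int of type 'numpy.float64'
```

Run:
```python
from h import *
print(arm.get_calibration("top"), arm.get_calibration("side"))
r=arm.landmark_of("tray","top"); print(r[:1])
```

```text
{'mtx': array([[550.62506792,   0.        , 319.70695904],
       [  0.        , 550.62506792, 238.84795905],
       [  0.        ,   0.        ,   1.        ]]), 'origin': array([0.46780901, 0.06398278, 1.04155491]), 'rotation': array([ 0.16465107,  0.00981574, -1.56216802])} {'mtx': array([[546.89649546,   0.        , 325.88102355],
       [  0.        , 546.89649546, 245.37763748],
       [  0.        ,   0.        ,   1.        ]]), 'origin': array([ 0.18301088, -0.73942132,  0.6266389 ]), 'rotation': array([ 1.06448109, -0.01614506, -0.49175684])}
[{'point': [0.0936, -0.0841, -0.9477], 'score': 0.69}]
```

View pics/top0.png

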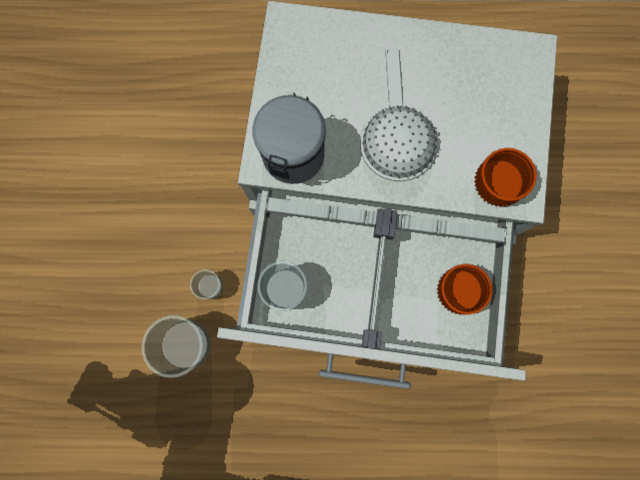

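The top view shows three glasses: a small one on the table (206,284), a large one on the table (175,347) and a middle-sized one in the tray (285,286). The one in the tray fits, being both middle-sized and inside the tray. The divider runs from about (385,222) to (372,338), with the ramekin at (467,289). Next I'll fix the rotation helper and measure.

```bash
cat > h.py <<'E'
import numpy as np, cv2
from scipy.spatial.transform import Rotation as Ro
from station import arm
def cal(cam):
    c=arm.get_calibration(cam); return np.array(c["mtx"]),np.array(c["origin"]),Ro.from_euler("xyz",c["rotation"]).as_matrix()
def w(cam,p):
    K,o,R=cal(cam); return R@np.array(p)+o
def pix(cam,P):
    K,o,R=cal(cam); u=K@((R.T@(np.array(P)-o))*[1,-1,-1]); return u[:2]/u[2]
def atz(cam,uv,z):
    K,o,R=cal(cam); r=R@(np.linalg.solve(K,[*uv,1])*[1,-1,-1]); return o+r*(z-o[2])/r[2]
E
python3 - <<'E'
from h import *
for cam in("top","side"):
    p,d=arm.grab_frame(cam); cv2.imwrite(f"pics/{cam}1.png",p[:,:,::-1])
    np.save(f"pics/{cam}1d.npy",d)
    for n in("tray","cabinet_front","rear_rail","divider_top","divider_left","stop_left","stop_right","tumbler","ramekin_a"):
        for r in arm.landmark_of(n,cam)[:3]:
            P=w(cam,r["point"]); print(cam,n,round(r["score"],2),P.round(3),pix(cam,P).round())
p=cv2.imread("pics/top1.png")[190:390,140:540]
cv2.imwrite("pics/crop1.png",cv2.resize(p,None,fx=2,fy=2,interpolation=cv2.INTER_CUBIC))
E
```

```text
top tray 0.61 [ 0.544 -0.019  0.097] [374. 286.]
top cabinet_front 0.97 [ 0.672 -0.033  0.186] [387. 201.]
top rear_rail 0.76 [ 0.65  -0.034  0.148] [385. 219.]
top divider_top 0.8 [ 0.552 -0.018  0.155] [377. 278.]
top divider_left 0.87 [ 0.54  -0.023  0.093] [376. 288.]
top divider_left 0.26 [ 0.648 -0.036  0.145] [386. 221.]
top stop_left 0.84 [0.558 0.07  0.155] [322. 274.]
top stop_right 0.81 [ 0.534 -0.108  0.152] [432. 289.]
top tumbler 0.79 [0.536 0.134 0.093] [285. 290.]
top tumbler 0.67 [ 0.547  0.283 -0.001] [210. 287.]
top tumbler 0.65 [0.436 0.323 0.   ] [186. 347.]
top ramekin_a 0.97 [ 0.701 -0.21   0.194] [499. 183.]
top ramekin_a 0.73 [ 0.536 -0.166  0.09 ] [459. 291.]
top ramekin_a 0.69 [ 0.649 -0.035  0.148] [386. 220.]
side tray 0.63 [ 0.543 -0.012  0.093] [306. 286.]
side cabinet_front 0.81 [ 0.67  -0.031  0.191] [376. 227.]
side rear_rail 0.84 [ 0.651 -0.032  0.145] [366. 252.]
side rear_rail 0.19 [ 0.667 -0.03   0.192] [374. 227.]
side divider_top 0.8 [ 0.547 -0.019  0.154] [310. 258.]
side divider_left 0.62 [ 0.535 -0.166  0.089] [346. 339.]
side stop_left 0.7 [0.553 0.072 0.154] [291. 235.]
side stop_right 0.87 [ 0.535 -0.105  0.149] [328. 287.]
side stop_right 0.62 [ 0.7   -0.207  0.191] [455. 270.]
side tumbler 0.96 [0.539 0.131 0.09 ] [272. 252.]
side tumbler 0.73 [0.441 0.319 0.001] [200. 260.]
side ramekin_a 0.88 [ 0.538 -0.164  0.09 ] [347. 337.]
side ramekin_a 0.84 [ 0.7   -0.21   0.192] [456. 271.]
```

View pics/crop1.png

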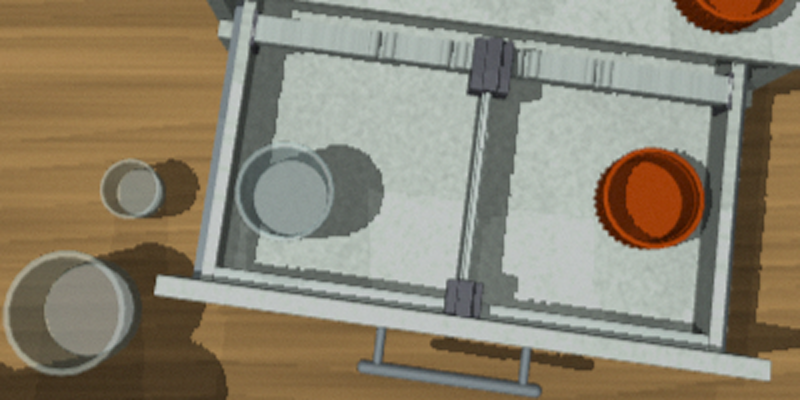

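View pics/side1.png

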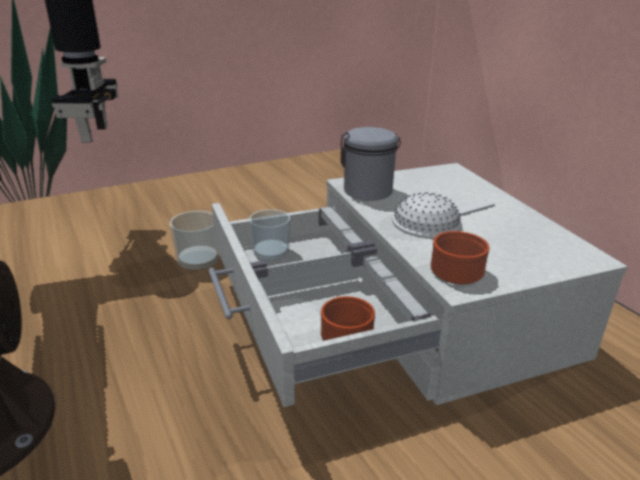

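The crop confirms the middle-sized glass is in the tray's left end, so the divider has to go to the +90 mm stop. The side view agrees: glass at (268,235), ramekin in the tray at (347,320).

- **Tray pose:** origin about (0.543, -0.0175, 0.092), yaw about -6.9°. The two cameras' heights and the 180 mm between stops agree with this.
- **Plan:** close the claw, turn to the tray's yaw, come down on the divider's right side and push along the tray's +y.

Call:
drive_tool --pt "0.2 -0.7 0.5 0 0 0.2" --pt "0.38 -1 0.5 0 0 0.2" --pt "0.38 -1 0.2 0 0 0.2" --pt "0.38 -1 0 0 0 0.2" --pt "0.38 -1 0 0 0 0.2" --claw 0 --newtons 20

```text
t: 1.78
eef_pos: [0.3693, 0.4153, 0.2541]
ee_rot: [-3.141, -0.0, -0.355]
force: [0.4, 0.2, 0.1]
width: 0.043
```

Call:
drive_tool --pt "0.4 -1 0 0 0 0.2" --pt "0.4 -1 0 0 0 0.2" --pt "0.4 -1 0 0 0 0.2" --pt "0.4 -1 0 0 0 0.2" --pt "0.4 -1 0 0 0 0.2"

```text
t: 2.4
eef_pos: [0.4493, 0.2153, 0.2541]
ee_rot: [-3.141, -0.0, -0.25]
force: [0.6, 1.4, 1.1]
width: 0.0007
```

Call:
drive_tool --pt "0.4 -1 0 0 0 0.2" --pt "0.4 -1 0 0 0 0.2" --pt "0.4 -1 0 0 0 0.2" --pt "0.4 -1 0 0 0 0.2" --pt "0.4 -1 0 0 0 0.2"

```text
t: 3.02
eef_pos: [0.5294, 0.0152, 0.2541]
ee_rot: [-3.141, -0.001, -0.146]
force: [1.2, 1.3, 0.1]
width: 0.0004
```

Call:
drive_tool --pt "0.3 -0.8 0 0 0 0.1" --pt "0.3 -0.8 0 0 0 0.1" --pt "0.1 -0.5 0 0 0 0.05" --pt "0 0 0 0 0 0"

```text
t: 3.52
eef_pos: [0.557, -0.0686, 0.2536]
ee_rot: [3.141, 0.0, -0.123]
force: [-0.1, 0.0, -1.0]
width: 0.0006
```

Run:
```python
from h import *
s=arm.get_state(); print(s["eef_pos"],s["force"])
for cam in("top","side"):
    p,d=arm.grab_frame(cam); cv2.imwrite(f"pics/{cam}2.png",p[:,:,::-1])
    for n in("divider_top","stop_left","stop_right","tumbler"):
        for r in arm.landmark_of(n,cam)[:1]: print(cam,n,round(r["score"],2),w(cam,r["point"]).round(3))
a,b=[cv2.imread(f"pics/{c}2.png")[130:430,u:u+400] for c,u in(("top",180),("side",130))]
cv2.imwrite("pics/pair2.png",np.hstack([a,b]))
```

```text
[ 0.55700139 -0.06861318  0.25356   ] [-0.13372876  0.00204699 -0.9754938 ]
top stop_right 0.62 [ 0.533 -0.11   0.153]
top tumbler 0.9 [ 0.438  0.323 -0.003]
side divider_top 0.75 [ 0.546 -0.021  0.152]
side stop_left 0.88 [0.555 0.071 0.15 ]
side stop_right 0.83 [ 0.532 -0.108  0.15 ]
side tumbler 0.86 [0.443 0.323 0.002]
```

View pics/pair2.png

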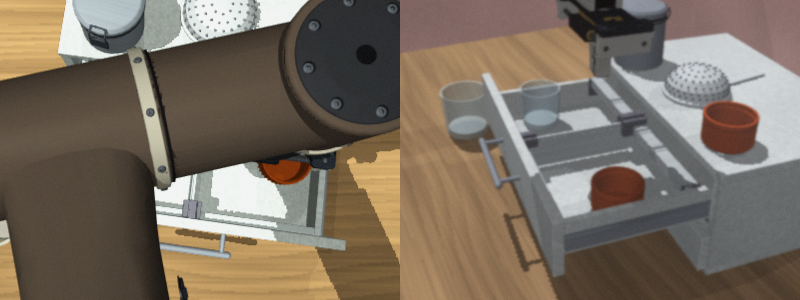

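The claw is closed above the right bay, and the side view shows the fingertips (at 600,70 in the pair) clear of everything. The divider is still near the middle. Descending.

Call:
drive_tool --pt "0 0 -0.8 0 0 0" --pt "0 0 -0.8 0 0 0" --pt "0 0 -0.8 0 0 0" --pt "0 0 -0.6 0 0 0" --pt "0 0 -0.25 0 0 0"

```text
t: 4.65
eef_pos: [0.5562, -0.0674, 0.1224]
ee_rot: [3.141, 0.002, -0.12]
force: [0.5, -0.4, -0.5]
width: 0.0006
```

Call:
drive_tool --pt "0.018 0.15 0 0 0 0" --pt "0.018 0.15 0 0 0 0" --pt "0.018 0.15 0 0 0 0" --pt "0 0 0 0 0 0"

```text
t: 5.15
eef_pos: [0.5595, -0.0488, 0.1244]
ee_rot: [-3.141, -0.001, -0.12]
force: [-0.5, 0.1, -0.5]
width: 0.0004
```

Call:
drive_tool --pt "0.015 0.12 0 0 0 0" --pt "0.015 0.12 0 0 0 0" --pt "0.015 0.12 0 0 0 0"

```text
t: 5.52
eef_pos: [0.5609, -0.0354, 0.1238]
ee_rot: [3.141, 0.0, -0.12]
force: [0.8, -3.8, 0.4]
width: 0.0003
```

Call:
drive_tool --pt "0.015 0.12 0 0 0 0" --pt "0.015 0.12 0 0 0 0" --pt "0.015 0.12 0 0 0 0"

```text
t: 5.9
eef_pos: [0.5626, -0.021, 0.1238]
ee_rot: [3.141, 0.0, -0.12]
force: [0.8, -9.5, 0.3]
width: 0.0003
```

Run:
```python
from h import *
s=arm.get_state(); print(s["eef_pos"],s["force"])
for i in range(2):
  for cam in("side",):
    p,d=arm.grab_frame(cam); cv2.imwrite(f"pics/{cam}3.png",p[:,:,::-1])
    for n in("divider_top","stop_left","stop_right","tray"):
        for r in arm.landmark_of(n,cam)[:1]: print(cam,n,round(r["score"],2),w(cam,r["point"]).round(3))
p=cv2.imread("pics/side3.png")[130:430,180:480]
cv2.imwrite("pics/c3.png",cv2.resize(p,None,fx=2,fy=2))
```

```text
[ 0.56262686 -0.02095755  0.12384034] [ 0.76569843 -9.46338305  0.33076958]
side divider_top 0.81 [ 0.55  -0.002  0.151]
side stop_left 0.71 [0.555 0.069 0.151]
side stop_right 0.57 [ 0.536 -0.106  0.153]
side tray 0.87 [ 0.542 -0.016  0.092]
side divider_top 0.72 [0.55  0.    0.151]
side stop_left 0.65 [ 0.538 -0.107  0.147]
side tray 0.67 [ 0.542 -0.013  0.094]
```

View pics/c3.png

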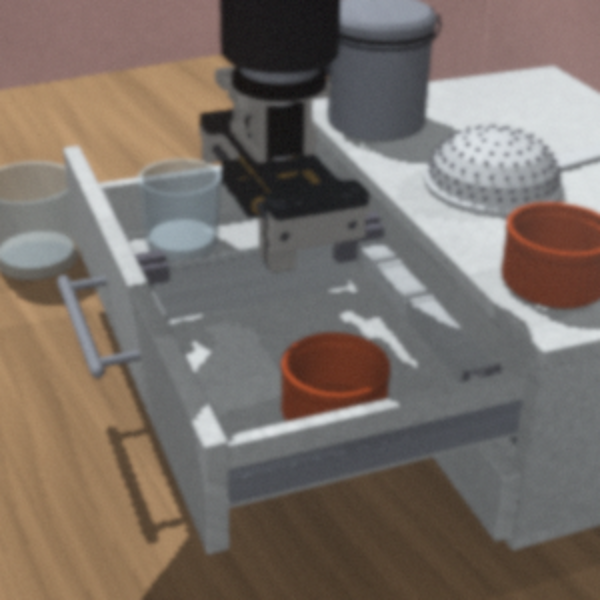

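The side view shows the fingers against the divider's right side, with the ramekin and glass untouched. The divider is at about +17 mm and the force is rising as it climbs the ridge of the +30 stop. Pushing on through that stop.

Call:
drive_tool --pt "0.015 0.12 0 0 0 0" --pt "0.015 0.12 0 0 0 0"

```text
t: 6.65
eef_pos: [0.564, -0.0102, 0.1236]
ee_rot: [-3.141, -0.0, -0.121]
force: [-0.3, 1.3, -0.4]
width: 0.0003
```

Call:
drive_tool --pt "0.015 0.12 0 0 0 0" --pt "0.015 0.12 0 0 0 0"

```text
t: 6.9
eef_pos: [0.565, -0.0016, 0.1236]
ee_rot: [3.141, 0.0, -0.12]
force: [0.8, -1.2, -0.0]
width: 0.0002
```

Call:
drive_tool --pt "0.015 0.12 0 0 0 0" --pt "0.015 0.12 0 0 0 0"

```text
t: 7.15
eef_pos: [0.5662, 0.0084, 0.1236]
ee_rot: [3.141, 0.0, -0.12]
force: [0.1, -4.6, -0.7]
width: 0.0006
```

Call:
drive_tool --pt "0.015 0.12 0 0 0 0" --pt "0.015 0.12 0 0 0 0"

```text
t: 7.4
eef_pos: [0.5674, 0.018, 0.1237]
ee_rot: [3.141, 0.0, -0.12]
force: [-0.3, -3.7, -1.5]
width: 0.0003
```

Call:
drive_tool --pt "0.012 0.1 0 0 0 0" --pt "0.012 0.1 0 0 0 0" --pt "0.012 0.1 0 0 0 0"

```text
t: 7.78
eef_pos: [0.569, 0.03, 0.1237]
ee_rot: [-3.142, 0.0, -0.12]
force: [0.2, -4.4, -1.4]
width: 0.0001
```

Call:
drive_tool --pt "0.006 0.05 0 0 0 0" --pt "0.006 0.05 0 0 0 0"

```text
t: 8.02
eef_pos: [0.5694, 0.034, 0.1238]
ee_rot: [-3.141, -0.0, -0.12]
force: [0.1, -3.6, -1.3]
width: 0.0008
```

Call:
drive_tool --pt "0.006 0.05 0 0 0 0"

```text
t: 8.15
eef_pos: [0.5697, 0.0359, 0.1238]
ee_rot: [-3.142, -0.0, -0.12]
force: [1.1, -3.5, -0.9]
width: 0.0004
```

Call:
drive_tool --pt "0.006 0.05 0 0 0 0"

```text
t: 8.28
eef_pos: [0.5698, 0.0375, 0.1238]
ee_rot: [3.141, 0.0, -0.12]
force: [1.6, -6.8, -1.5]
width: 0.0003
```

Call:
drive_tool --pt "0.003 0.025 0 0 0 0"

```text
t: 8.4
eef_pos: [0.5699, 0.038, 0.1238]
ee_rot: [3.14, 0.0, -0.12]
force: [0.9, -7.8, -1.1]
width: 0.0006
```

Climbing the ridge as expected (the same force pattern 60 mm further on).

Call:
drive_tool --pt "0.003 0.03 0 0 0 0"

```text
t: 8.52
eef_pos: [0.5699, 0.0388, 0.1238]
ee_rot: [3.14, 0.0, -0.121]
force: [1.5, -9.5, -0.9]
width: 0.0007
```

Call:
drive_tool --pt "0.003 0.03 0 0 0 0"

```text
t: 8.65
eef_pos: [0.5701, 0.0401, 0.1238]
ee_rot: [3.14, 0.0, -0.121]
force: [1.6, -6.8, -0.9]
width: 0.0008
```

Call:
drive_tool --pt "0.003 0.03 0 0 0 0"

```text
t: 8.78
eef_pos: [0.5704, 0.0418, 0.1238]
ee_rot: [3.141, 0.0, -0.121]
force: [1.7, -5.4, -1.0]
width: 0.0001
```

Call:
drive_tool --pt "0 0 0 0 0 0"

```text
t: 8.9
eef_pos: [0.5705, 0.0423, 0.1238]
ee_rot: [3.142, -0.0, -0.121]
force: [1.3, -3.7, -1.7]
width: 0.0004
```

Call:
drive_tool --pt "0.003 0.03 0 0 0 0" --pt "0 0 0 0 0 0"

```text
t: 9.15
eef_pos: [0.5707, 0.0442, 0.1239]
ee_rot: [-3.141, -0.0, -0.12]
force: [0.5, -0.8, -0.3]
width: 0.0004
```

Run:
```python
from h import *
for i in range(3):
    p,d=arm.grab_frame("side"); cv2.imwrite("pics/side4.png",p[:,:,::-1])
    for n in("divider_top","stop_left"):
        for r in arm.landmark_of(n,"side")[:1]: print(n,round(r["score"],2),w("side",r["point"]).round(3))
s=arm.get_state(); print(s["eef_pos"],s["force"])
```

```text
divider_top 0.87 [0.559 0.064 0.152]
stop_left 0.81 [0.556 0.074 0.148]
divider_top 0.88 [0.559 0.065 0.15 ]
stop_left 0.8 [0.556 0.075 0.151]
divider_top 0.65 [0.557 0.063 0.153]
stop_left 0.65 [0.557 0.069 0.149]
[0.57054933 0.04366281 0.12380586] [-0.51897328  0.33198774  0.95219621]
```

The push peaked at 9.5 N and then fell to nothing, which looks like the click. Backing off along -y, then up, to check.

Call:
drive_tool --pt "-0.03 -0.25 0 0 0 0" --pt "-0.06 -0.5 0 0 0 0" --pt "-0.03 -0.3 0 0 0 0" --pt "0 0 0.5 0 0 0" --pt "0 0 0.8 0 0 0"

```text
t: 10.22
eef_pos: [0.5647, 0.0001, 0.1753]
ee_rot: [3.141, 0.002, -0.122]
force: [0.5, 0.4, 0.3]
width: 0.0002
```

Call:
drive_tool --pt "0 0 1 0 0 0" --pt "0 0 1 0 0 0" --pt "0 -0.9 0.5 0 0 0" --pt "0 -1 0 0 0 0" --pt "0 -1 0 0 0 0"

```text
t: 10.85
eef_pos: [0.5654, -0.1163, 0.2763]
ee_rot: [-3.141, -0.001, -0.121]
force: [0.4, -0.4, 0.1]
width: 0.0001
```

Call:
drive_tool --pt "-0.5 -1 0 0 0 0" --pt "-0.5 -1 0 0 0 0" --pt "-0.5 -1 0 0 0 0" --pt "-0.5 -1 0 0 0 0" --pt "-0.5 -1 0 0 0 0"

```text
t: 11.48
eef_pos: [0.4643, -0.3163, 0.2759]
ee_rot: [3.142, -0.0, -0.121]
force: [-0.2, -0.9, 0.4]
width: 0.0004
```

Run:
```python
from h import *
for cam in("top","side"):
    p,d=arm.grab_frame(cam); cv2.imwrite(f"pics/{cam}5.png",p[:,:,::-1])
    for n in("divider_top","stop_left","stop_right","tumbler","tray","ramekin_a","rear_rail"):
        for r in arm.landmark_of(n,cam)[:2]: print(cam,n,round(r["score"],2),w(cam,r["point"]).round(3))
print(arm.get_state()["eef_pos"])
p=cv2.imread("pics/top5.png")[190:390,220:540]
cv2.imwrite("pics/c5.png",cv2.resize(p,None,fx=2.5,fy=2.5,interpolation=cv2.INTER_CUBIC))
```

```text
top divider_top 0.89 [0.559 0.068 0.154]
top stop_left 0.62 [0.559 0.072 0.153]
top stop_right 0.88 [ 0.536 -0.11   0.155]
top tumbler 0.92 [0.536 0.137 0.092]
top tumbler 0.81 [ 0.547  0.283 -0.002]
top tray 0.69 [ 0.539 -0.021  0.092]
top ramekin_a 0.91 [ 0.704 -0.211  0.189]
top ramekin_a 0.89 [ 0.535 -0.169  0.092]
top rear_rail 0.62 [ 0.651 -0.036  0.145]
top rear_rail 0.44 [0.551 0.062 0.091]
side divider_top 0.8 [0.557 0.064 0.15 ]
side divider_top 0.62 [ 0.544 -0.012  0.091]
side stop_left 0.8 [0.554 0.071 0.151]
side stop_right 0.63 [ 0.534 -0.107  0.15 ]
side tumbler 0.97 [0.441 0.324 0.004]
side tumbler 0.74 [0.544 0.138 0.089]
side tray 0.56 [ 0.545 -0.013  0.094]
side ramekin_a 0.83 [ 0.536 -0.163  0.094]
side ramekin_a 0.71 [ 0.7   -0.211  0.189]
[ 0.46587249 -0.31421363  0.27577163]
```

View pics/c5.png

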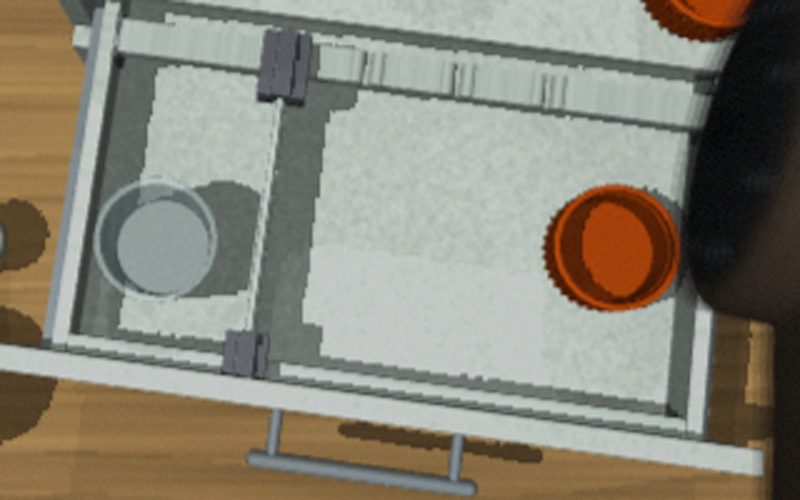

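The crop shows the divider just past where the next groove lies. The three free grooves are at x≈373, 465 and 555 on the rail, so the covered one is at about 282. The shoe is centred near 285, the glass is untouched and there is a gap. To measure this precisely, I'll rectify the view into tray coordinates.

```bash
cat > rect.py <<'E'
from h import *
def rect(img,z,x0,x1,y0=-0.12,y1=0.13,s=0.00032,O=(0.543,-0.0175),a=-0.12):
    c,n=np.cos(a),np.sin(a)
    T=lambda x,y:[O[0]+c*x-n*y,O[1]+n*x+c*y,z]
    src=np.float32([pix("top",T(*q)) for q in((x1,y1),(x1,y0),(x0,y0),(x0,y1))])
    W,H=int((y1-y0)/s),int((x1-x0)/s)
    return cv2.warpPerspective(img,cv2.getPerspectiveTransform(src,np.float32([[0,0],[W,0],[W,H],[0,H]])),(W,H),flags=cv2.INTER_CUBIC)
E
python3 - <<'E'
from rect import *
i1=cv2.imread("pics/top1.png"); i5=cv2.imread("pics/top5.png")
o=np.vstack([rect(i1,.148,.095,.130),rect(i1,.154,-.06,.03),rect(i5,.148,.095,.130),rect(i5,.154,-.06,.03)])
print(o.shape)
for k,y in enumerate((.09,.03,-.03,-.09)): cv2.line(o,(int((.13-y)/.00032),0),(int((.13-y)/.00032),o.shape[0]),(0,0,255),1)
cv2.imwrite("pics/rect.png",o)
for nm,i in(("1",i1),("5",i5)):
    g=cv2.cvtColor(rect(i,.154,-.05,.06),cv2.COLOR_BGR2GRAY).astype(float)
    m=g.mean(0); d=np.gradient(cv2.GaussianBlur(m[None],(0,0),2)[0]); 
    k=np.argsort(-np.abs(d))[:12]; print(nm,[(round(130-.32*j,1),round(d[j],1)) for j in sorted(k)])
E
```

```text
(780, 781, 3)
1 [(np.float64(5.8), np.float64(-9.7)), (np.float64(5.5), np.float64(-10.9)), (np.float64(5.2), np.float64(-11.5)), (np.float64(4.9), np.float64(-11.3)), (np.float64(4.6), np.float64(-10.4)), (np.float64(2.0), np.float64(9.9)), (np.float64(1.7), np.float64(9.7)), (np.float64(-3.8), np.float64(-9.2)), (np.float64(-4.1), np.float64(-10.2)), (np.float64(-4.4), np.float64(-10.1)), (np.float64(-4.7), np.float64(-9.3)), (np.float64(-30.0), np.float64(9.3))]
5 [(np.float64(82.0), np.float64(-8.5)), (np.float64(81.7), np.float64(-10.3)), (np.float64(81.4), np.float64(-11.2)), (np.float64(81.0), np.float64(-11.3)), (np.float64(80.7), np.float64(-10.5)), (np.float64(80.4), np.float64(-9.2)), (np.float64(80.1), np.float64(-7.5)), (np.float64(50.6), np.float64(8.8)), (np.float64(50.3), np.float64(9.9)), (np.float64(50.0), np.float64(10.2)), (np.float64(49.7), np.float64(9.7)), (np.float64(49.4), np.float64(8.6))]
```

View pics/rect.png

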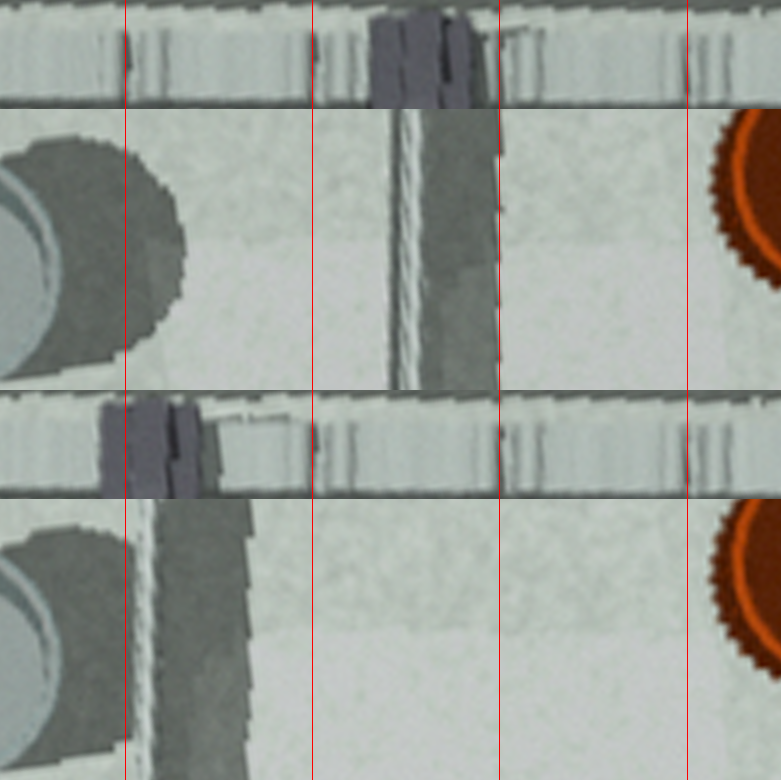

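Run:
```python
from rect import *
f=[arm.grab_frame("top")[0][:,:,::-1].astype(float) for _ in range(8)]
i5=np.mean(f,0).astype(np.uint8); cv2.imwrite("pics/top6.png",i5)
i1=np.mean([cv2.imread("pics/top0.png"),cv2.imread("pics/top1.png")],0).astype(np.uint8)
def row(i,y,z=.148,x=(.105,.118)):
    r=cv2.cvtColor(rect(i,z,*x,y-.022,y+.022,s=.0001),cv2.COLOR_BGR2GRAY)
    return r
cl=cv2.createCLAHE(3,(1,1))
R=[row(i1,.0835),row(i5,.0235),row(i5,-.0365),row(i5,-.0965),row(i5,.0835)]
out=np.vstack([cv2.resize(cl.apply(r) if k<4 else r,(792,110)) for k,r in enumerate(R)])
for k,r in enumerate(R[:4]):
    m=r.mean(0); print(k,[int(v) for v in m[::10]])
out=cv2.cvtColor(out,cv2.COLOR_GRAY2BGR)
for mm in range(-20,21,10): cv2.line(out,(int(396-mm*18),0),(int(396-mm*18),550),(0,0,255),1)
cv2.imwrite("pics/ridge.png",out)
```

```text
0 [174, 174, 174, 175, 174, 176, 175, 168, 166, 173, 178, 175, 165, 150, 129, 103, 90, 117, 158, 167, 154, 152, 162, 173, 178, 174, 164, 147, 135, 143, 163, 173, 174, 175, 177, 178, 178, 177, 175, 176, 180, 181, 181, 181]
1 [184, 183, 182, 181, 180, 179, 173, 168, 170, 178, 182, 179, 168, 153, 131, 106, 102, 134, 167, 164, 150, 151, 165, 178, 183, 179, 168, 150, 138, 148, 167, 175, 177, 178, 180, 181, 181, 180, 179, 180, 183, 183, 184, 184]
2 [183, 183, 182, 180, 179, 178, 172, 167, 169, 178, 183, 179, 169, 155, 129, 106, 122, 160, 175, 160, 145, 149, 164, 177, 183, 179, 168, 152, 139, 150, 169, 176, 177, 177, 179, 181, 181, 179, 178, 179, 182, 183, 183, 183]
3 [182, 182, 181, 180, 179, 177, 172, 167, 168, 177, 182, 180, 170, 155, 130, 125, 151, 173, 172, 153, 141, 148, 163, 177, 182, 179, 169, 152, 141, 152, 171, 182, 186, 186, 184, 181, 179, 179, 181, 182, 182, 181, 181, 180]
```

View pics/ridge.png

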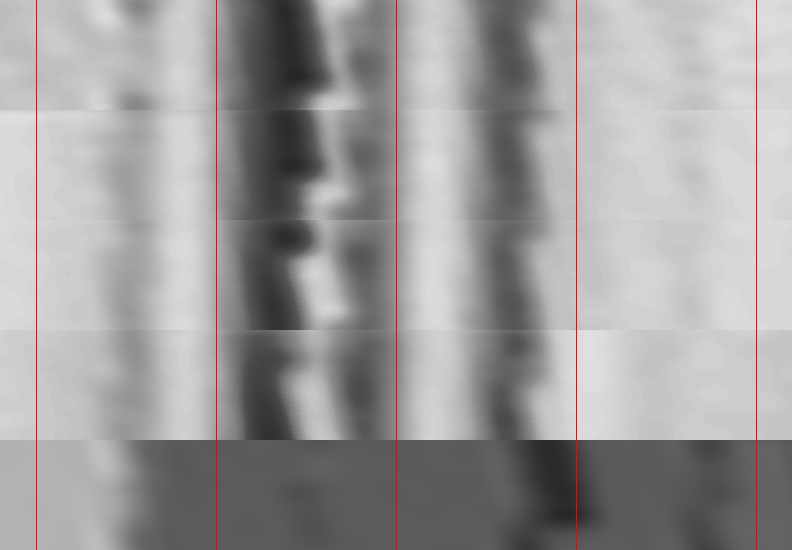

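The ridges are resolved: bright crests 14 mm apart, with dark shadows on their right. My optical reading of the divider scatters over +86 to +90 mm, which is too loose for the ±3.5 mm limit. I'll check by touch: come back gently against the right side and see whether the divider resists like a seated one (leaving takes about 9 N).

Call:
drive_tool --pt "0.5 1 0 0 0 0" --pt "0.5 1 0 0 0 0" --pt "0.5 1 0 0 0 0" --pt "0.5 1 0 0 0 0" --pt "0.5 1 0 0 0 0"

```text
t: 13.3
eef_pos: [0.5662, -0.1131, 0.2759]
ee_rot: [3.142, -0.0, -0.12]
force: [-0.1, 0.1, -0.4]
width: 0.0006
```

Call:
drive_tool --pt "0 1 0 0 0 0" --pt "0 1 0 0 0 0" --pt "0 0.95 0 0 0 0" --pt "0 0 -0.9 0 0 0" --pt "0 0 -1 0 0 0"

```text
t: 13.92
eef_pos: [0.5662, 0.0044, 0.1995]
ee_rot: [-3.141, -0.002, -0.119]
force: [1.0, -0.0, -0.8]
width: 0.0005
```

Call:
drive_tool --pt "0 0 -0.9 0 0 0" --pt "0 0 -0.7 0 0 0" --pt "0 0 -0.3 0 0 0" --pt "0.06 0.5 0 0 0 0" --pt "0 0 0 0 0 0"

```text
t: 14.55
eef_pos: [0.5693, 0.0251, 0.1249]
ee_rot: [-3.141, -0.002, -0.119]
force: [-0.8, 0.1, 0.6]
width: 0.0001
```

Call:
drive_tool --pt "0.03 0.25 0 0 0 0" --pt "0.015 0.125 0 0 0 0" --pt "0 0 0 0 0 0"

```text
t: 14.92
eef_pos: [0.5701, 0.0391, 0.1241]
ee_rot: [-3.141, -0.0, -0.12]
force: [-0.9, -0.4, -0.2]
width: 0.0006
```

Call:
drive_tool --pt "0.005 0.04 0 0 0 0" --pt "0.005 0.04 0 0 0 0" --pt "0 0 0 0 0 0"

```text
t: 15.3
eef_pos: [0.5703, 0.0417, 0.1238]
ee_rot: [3.142, -0.0, -0.121]
force: [0.2, -0.2, -0.3]
width: 0.0001
```

Call:
drive_tool --pt "0.004 0.03 0 0 0 0" --pt "0.004 0.03 0 0 0 0" --pt "0 0 0 0 0 0"

```text
t: 15.68
eef_pos: [0.5706, 0.0442, 0.1237]
ee_rot: [3.142, 0.0, -0.12]
force: [-0.4, -0.0, -0.9]
width: 0.0001
```

Call:
drive_tool --pt "0.003 0.025 0 0 0 0" --pt "0 0 0 0 0 0"

```text
t: 15.92
eef_pos: [0.5708, 0.0452, 0.1238]
ee_rot: [3.142, 0.0, -0.12]
force: [-0.7, -0.6, 0.5]
width: 0.0001
```

Call:
drive_tool --pt "0.003 0.025 0 0 0 0" --pt "0 0 0 0 0 0"

```text
t: 16.18
eef_pos: [0.5709, 0.0462, 0.1238]
ee_rot: [3.142, -0.0, -0.12]
force: [-0.3, 0.2, 0.3]
width: 0.0002
```

Call:
drive_tool --pt "0.002 0.02 0 0 0 0" --pt "0 0 0 0 0 0"

```text
t: 16.42
eef_pos: [0.571, 0.047, 0.1238]
ee_rot: [-3.142, -0.0, -0.12]
force: [-0.6, 0.5, -0.4]
width: 0.0002
```

Call:
drive_tool --pt "0.002 0.02 0 0 0 0" --pt "0 0 0 0 0 0"

```text
t: 16.68
eef_pos: [0.571, 0.0478, 0.1238]
ee_rot: [3.142, 0.0, -0.12]
force: [1.0, 0.1, 0.2]
width: 0.0004
```

Call:
drive_tool --pt "0.002 0.02 0 0 0 0" --pt "0 0 0 0 0 0"

```text
t: 16.92
eef_pos: [0.5711, 0.0486, 0.1238]
ee_rot: [-3.142, -0.0, -0.12]
force: [-0.6, 0.0, -0.8]
width: 0.0008
```

Call:
drive_tool --pt "0.002 0.02 0 0 0 0" --pt "0 0 0 0 0 0"

```text
t: 17.18
eef_pos: [0.5712, 0.0494, 0.1238]
ee_rot: [-3.142, -0.0, -0.12]
force: [-0.1, 0.2, 0.1]
width: 0.0004
```

Call:
drive_tool --pt "0.002 0.02 0 0 0 0" --pt "0 0 0 0 0 0"

```text
t: 17.42
eef_pos: [0.5712, 0.0499, 0.1237]
ee_rot: [3.141, 0.0, -0.12]
force: [-0.5, -2.7, -0.0]
width: 0.0002
```

Call:
drive_tool --pt "0.002 0.02 0 0 0 0" --pt "0 0 0 0 0 0"

```text
t: 17.68
eef_pos: [0.5712, 0.0502, 0.1237]
ee_rot: [3.14, 0.0, -0.121]
force: [1.1, -5.3, 0.8]
width: 0.0002
```

Touch came at TCP y≈0.0497, which is 11 mm beyond where the ridge peak was felt. The force then rose to 5 N within 0.5 mm, so the divider has jumped ahead and is held firmly in the groove. Retreating.

Call:
drive_tool --pt "-0.03 -0.25 0 0 0 0" --pt "-0.06 -0.5 0 0 0 0" --pt "-0.06 -0.5 0 0 0 0" --pt "0 0 0.5 0 0 0" --pt "0 0 0.8 0 0 0"

```text
t: 18.3
eef_pos: [0.5643, -0.0008, 0.1754]
ee_rot: [3.141, 0.002, -0.122]
force: [0.3, -0.4, 0.1]
width: 0.0005
```

Call:
drive_tool --pt "0 0 1 0 0 0" --pt "0 0 1 0 0 0" --pt "0 -0.9 0.5 0 0 0" --pt "0 -1 0 0 0 0" --pt "0 -1 0 0 0 0"

```text
t: 18.92
eef_pos: [0.5649, -0.1171, 0.2763]
ee_rot: [-3.141, -0.001, -0.121]
force: [-0.0, -0.0, 0.5]
width: 0.0005
```

Call:
drive_tool --pt "-0.5 -1 0 0 0 0" --pt "-0.5 -1 0 0 0 0" --pt "-0.5 -1 0 0 0 0" --pt "-0.5 -1 0 0 0 0" --pt "0 0 0 0 0 0"

```text
t: 19.55
eef_pos: [0.4832, -0.278, 0.2759]
ee_rot: [3.142, -0.0, -0.125]
force: [0.1, 0.9, -0.3]
width: 0.0008
```

Run:
```python
from rect import *
p,_=arm.grab_frame("top"); i7=np.ascontiguousarray(p[:,:,::-1]); cv2.imwrite("pics/top7.png",i7)
for n in("divider_top","stop_left","tumbler","ramekin_a","tray"):
    for r in arm.landmark_of(n,"top")[:2]: print(n,round(r["score"],2),w("top",r["point"]).round(3))
i6=cv2.imread("pics/top6.png")
f=lambda i:cv2.cvtColor(rect(i,.154,-.05,.06,.04,.12),cv2.COLOR_BGR2GRAY).astype(np.float32)
print("shift px (.32mm)",cv2.phaseCorrelate(f(i6),f(i7)))
cv2.imwrite("pics/c7.png",np.vstack([i7[190:390,180:580]]))
s=arm.get_state(); print(s["t"],s["eef_pos"],s["force"])
```

```text
divider_top 0.82 [0.56  0.075 0.151]
divider_top 0.23 [0.554 0.069 0.094]
stop_left 0.72 [0.556 0.07  0.151]
tumbler 0.86 [0.549 0.284 0.001]
tumbler 0.86 [ 0.438  0.323 -0.003]
ramekin_a 0.62 [ 0.702 -0.211  0.191]
tray 0.78 [ 0.542 -0.02   0.094]
tray 0.63 [0.744 0.116 0.188]
shift px (.32mm) ((-0.024052511292424583, 0.07553833405572163), 0.37354032389322916)
19.85 [ 0.48562131 -0.2745189   0.27572117] [-0.3398299  -0.47748163 -1.05836126]
```

View pics/c7.png

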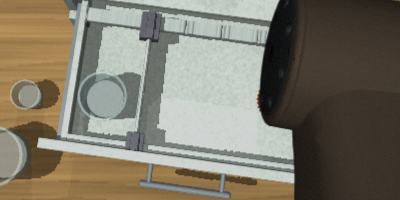

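The divider is at rest and hasn't moved since the probe (shift about 0). The glass (102,96) and tray are unchanged, and the arm is clear in the air. Handing in.

```bash
python3 -c "
from station import arm; print(arm.job_done())"
```

```text
the job is handed in; nothing more can be done
None
```

I pushed the divider left with the closed fingertips, through the +30 mm stop and into the +90 mm stop next to the middle-sized glass. I then took the arm clear and handed the job in at about 20 s; no verdict is reported.

**Checks that agree**
- **Click:** the push peaked at about 9.5 N, 60 mm further on than at the +30 mm stop, then fell to nothing.
- **Probe:** coming back gently, I met the divider only 11 mm beyond the peak. It held against 5 N with about 0.5 mm of give, so it is seated in the groove.
- **After the probe:** the divider did not move (shift about 0 in the picture). The glass and tray look unmoved.

**Checks that were weaker or disagreed**
- **Divider position from the cameras:** single readings scattered over about +83 to +93 mm, too coarse to confirm the 3.5 mm limit. I relied on the force and probe evidence instead.
- **Ramekin in the tray:** the arm hid it in the last picture. It was in place in the picture before the probe, and the probe stayed well away from it.

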